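# Square up the coasters so that the tray shuts

### The job

The tray of the coaster box will not shut because its slate coasters have slipped askew and catch on the mouth of the box. Pull the tray right out to its stop, tap the stack square so that every coaster lies flush against the tray's front panel and its left fence, and then slide the tray fully home. Move the spice jar beside the tray aside, since it stands where you need to tap, leaving it upright on the worktop, and leave the other jars, tubs and bottles where they are.

Things in the scene. Friction and masses are not known exactly. Their poses are not given: they have to be found in the camera images.
- caddy: fixed wooden coaster box, open at its front, 68 mm high. Origin at worktop level in the plane of its mouth, on the centre line of the squared stack; own +x runs into the box (it fills x 0 to 187, y -60 to +66 mm); own +y is left as one looks into the mouth, where its walls stand at y = -46 and +52 mm and its top at z = 56 mm. The coasters catch on the wall at -46
- tray (a joint): the box's sliding tray: 0 = fully home (front panel against the box), 0.165 m = pulled right out to its stop; it stays where it is left (about 3 N of friction)
- tray_seat (a point): where the centre of the lowest coaster's underside belongs, on the tray's floor (12 mm up, y -44 to +50 mm); moves with the tray, axes as the caddy's. Front panel (10 mm thick, 126 wide, top 56 mm up): inner face 42 mm off toward -x. Left fence (8 mm thick, 100 long, top 46 mm up): inner face 42 mm off toward +y. Right side (-y) and rear (+x) are open
- tray_handle (a point): middle of the steel bar handle on the outside of the front panel: bar along the tray's y, 70 mm long, 35 mm out from the panel's outer face, 36 mm over the worktop; can be taken from above with the fingers closing along the tray's x
- coaster0: square dark slate coaster, 84 x 84 x 7 mm, 90 g, the lowest of five stacked in the tray; origin at the centre of its underside, axes along its edges, z up
- coaster1: square dark slate coaster, 84 x 84 x 7 mm, 90 g, the second from below of five stacked in the tray; origin at the centre of its underside, axes along its edges, z up
- coaster2: square dark slate coaster, 84 x 84 x 7 mm, 90 g, the middle of five stacked in the tray; origin at the centre of its underside, axes along its edges, z up
- coaster3: square dark slate coaster, 84 x 84 x 7 mm, 90 g, the second from the top of five stacked in the tray; origin at the centre of its underside, axes along its edges, z up
- coaster4: square dark slate coaster, 84 x 84 x 7 mm, 90 g, the top of five stacked in the tray; origin at the centre of its underside, axes along its edges, z up
- spice_jar: small clear spice jar with a yellow lid, 42 mm across, 96 mm high, 110 g, standing on the worktop close to the open right side of the tray; origin at the centre of its underside; can be moved, must stay upright
- brown_jar: brown stoneware jar with a black lid, 72 mm across, 87 mm high, standing on top of the coaster box; origin at the centre of its underside
- blue_tub: white tub with a blue lid, 69 mm across, 66 mm high, standing on the worktop to the right of the box; origin at the centre of its underside
- dish_soap: blue washing-up bottle, 60 mm across, 203 mm high, standing on the worktop to the right of the box; origin at the centre of its underside
- salt_shaker: white salt shaker, 44 mm across, 90 mm high, standing on the worktop to the right of the box; origin at the centre of its underside
Mind the look-alikes: they are no part of the job. Leave any green or purple look-alike of the spice_jar alone.

How it is judged (in metres and radians):
On the way, in this order (a step that is already met when the one before it is completed fails the run):
1. the tray is pulled out to its stop (within 4 mm) (value of joint tray above 0.161 m), for 0.2 s.
2. with the tray still out, all five coasters lie square: each within 3 mm of flush with front panel and left fence, and within 0.05 rad of parallel to them (x of coaster0 in the frame of tray_seat between -0.003 and 0.003 m and y of coaster0 in the frame of tray_seat between -0.003 and 0.003 m and angle between the x axis of each of coaster0, coaster1, coaster2, coaster3, coaster4 and the x axis of tray_seat, either way round below 0.05 rad and angle between each of coaster0, coaster1, coaster2, coaster3, coaster4's own z axis and vertical below 0.06 rad and x of coaster1 in the frame of tray_seat between -0.003 and 0.003 m and y of coaster1 in the frame of tray_seat between -0.003 and 0.003 m and x of coaster2 in the frame of tray_seat between -0.003 and 0.003 m and y of coaster2 in the frame of tray_seat between -0.003 and 0.003 m and x of coaster3 in the frame of tray_seat between -0.003 and 0.003 m and y of coaster3 in the frame of tray_seat between -0.003 and 0.003 m and x of coaster4 in the frame of tray_seat between -0.003 and 0.003 m and y of coaster4 in the frame of tray_seat between -0.003 and 0.003 m and value of joint tray above 0.13 m), for 0.2 s.
At the end, for the whole second after the job is handed in: Tray home within 4 mm; all five coasters flat and at rest in it, each within 3 mm of flush with front panel and left fence and 0.05 rad of parallel; spice jar moved 20 mm or more, upright on the worktop; brown jar, tub, washing-up bottle and salt shaker within 30 mm of their starts (value of joint tray below 0.004 m and x of coaster0 in the frame of tray_seat between -0.003 and 0.003 m and y of coaster0 in the frame of tray_seat between -0.003 and 0.003 m and angle between the x axis of each of coaster0, coaster1, coaster2, coaster3, coaster4 and the x axis of tray_seat, either way round below 0.05 rad and angle between each of coaster0, coaster1, coaster2, coaster3, coaster4's own z axis and vertical below 0.06 rad and x of coaster1 in the frame of tray_seat between -0.003 and 0.003 m and y of coaster1 in the frame of tray_seat between -0.003 and 0.003 m and x of coaster2 in the frame of tray_seat between -0.003 and 0.003 m and y of coaster2 in the frame of tray_seat between -0.003 and 0.003 m and x of coaster3 in the frame of tray_seat between -0.003 and 0.003 m and y of coaster3 in the frame of tray_seat between -0.003 and 0.003 m and x of coaster4 in the frame of tray_seat between -0.003 and 0.003 m and y of coaster4 in the frame of tray_seat between -0.003 and 0.003 m and angle between spice_jar's own z axis and vertical below 0.1 rad and height (world z) of spice_jar between -0.01 and 0.01 m and horizontal distance between spice_jar and tray_seat above 0.1 m and distance of spice_jar from where it was at the start of the episode above 0.02 m and distance of each of blue_tub, dish_soap, salt_shaker, brown_jar from where it was at the start of the episode below 0.03 m and linear speed of each of coaster0, coaster1, coaster2, coaster3, coaster4 below 0.02 m/s); the robot touches nothing.
It fails at once if the spice jar is tipped over (angle between spice_jar's own z axis and vertical above 0.6 rad).
It fails at once if another jar, tub or bottle is knocked over (angle between any of blue_tub, dish_soap, salt_shaker, brown_jar's own z axis and vertical above 0.5 rad).
It fails at once if a coaster falls off the tray (z of any of coaster0, coaster1, coaster2, coaster3, coaster4 in the frame of tray_seat below -0.005 m).
It also fails if it takes over 72 s, if anything falls off the work surface, if the arm or the gripper's body presses on something with over 40 N, if the wrist force passes 120 N, or if a joint passes its speed limit or range.

### The arm

A 7-joint arm with a two-finger parallel gripper is mounted at the origin on a cart in front of the work surface, level with it; the furniture and walls round the work are solid. World frame = base frame: x ahead of the robot, y to its left, z up, the work surface at z = 0. Lengths are in mm, angles in rad, forces in N, time in s.
With the tool pointing down it reaches from about 400 to 900 mm from the base axis. Payload 5.6 kg.
Tool frame: the origin (TCP) lies midway between the tips of the shut fingers; the grasp point (between the pads) lies 19 mm behind it; z points along the fingers, y is the line along which they close (so a half turn about z gives the same grasp; the last joint's range is limited). The gripper opens to 92 mm and grips with 3 to 60 N. Pads are 20 mm wide; open, the fingers measure 128 mm over their backs; the gripper's body (75 mm by 189 mm) begins 69 mm behind the grasp point.
Start: joints at [-1.157, 0.468, -0.012, 1.603, 0.006, 1.071, -0.056], TCP at [286.741, 583.343, 214.592] pointing down, gripper open.
Joint ranges: [-2.53, 2.53], [-0.31, 2.02], [-1.57, 1.55], [0.28, 2.44], [-1.29, 4.43], [0.15, 1.84], [-2.92, 2.92]. Speed limits (rad/s): [2.57, 2.57, 3.14, 3.14, 3.14, 3.14, 3.14].

### API

Orientations are given as a rotation vector (axis times angle).
In Python, from cell import robot, grip, kin, viewer gives the robot as it stands. Calls block until the motion is done:
- robot.movep(position, orientation): joint-space move of the TCP to a pose.
- robot.servo_line(position, feed=150, rotation=None): straight line of the TCP; rotation=None keeps the orientation; feed is the mean speed in mm/s.
- robot.goto_joints(angles): joint-space move.
- grip(opening, newtons=None): opening from 0.0 (shut) to 1.0 (fully open); newtons is the grip in N (None keeps the last); returns when the fingers have stopped.
- robot.hold(seconds).
- kin.ik(position, orientation): joint angles nearest the present ones, or None.
- robot.observe(): the state.
- viewer.read_camera(name): name is "scene" or "top" or "wrist"; returns the picture (420x560x3 uint8, red, green, blue); there is no depth.
- viewer.camera_info(name): a dict with "camera_matrix" (3x3 intrinsics, pixels), "k1" (the pictures are not rectified: a ray, as slopes to the right and down, at radius r is drawn at 1 + k1 r^2 times it, then the intrinsics apply), "R" (3x3) and "t" (3): a world point X has camera coordinates R X + t. Camera axes: x right, y down, z forward; pixel columns grow to the right and rows downward; lengths in mm; the calibration is good to about 2 mm. A picture is of the moment at which its call begins: read the wrist's pose just before it. camera_info takes no time and is no camera call; for the wrist camera it gives the pose at the moment of the call.
A pose or a line that the arm cannot do raises robot.IKError and nothing moves.
- robot.job_done(): hands the job in; it is judged then, once.
Trained networks look in the newest picture that a camera, given by its name, has taken for a name from the list of things; names that differ only in an ending like _2 or _b are one class to them, and where a whole thing is asked for, a point or a joint stands for the part that bears it (a point fixed in the world has none). Each returns a list of dicts, best first, with "confidence" (0 to 1); they miss things now and then, are a little off and sometimes report something else, mostly with a low value. They report only what shows in the picture. A call takes as long as a camera call. They do not tell look-alikes from the thing itself.
- viewer.silhouettes(name, camera): "mask" (420x560 bool, what is visible of it).
- viewer.pinpoint(name, camera): "at" ([x, y, z] in mm, in the coordinates of the camera as it stood for that picture, good to about 4 mm: a listed point, or the origin of a listed thing).
The state is a dict: "t": time; "joints": joint angles; "joint_velocities": joint speeds; "joint_torque": joint torques, N m; "tcp_pos": TCP position; "tcp_rot": TCP orientation; "contact_force": force on the tool from outside, world axes, zero at the start; "wrist_torque": the same for the moment, N m; "grip_width": opening from 0.0 (shut) to 1.0 (fully open); "grip_force": force on a finger pad.
Only numpy, scipy, OpenCV 4.12 (cv2) and the standard library are available. Lean on these libraries where they do the work, as an engineer would, in place of code of your own. Each camera call takes 0.05 s, during which the arm holds its last target. There are 200 camera calls.

## Working session

There is one attempt and no reset: what is moved stays moved. The work goes in short steps, each a Python script; the robot and the scene stay as the last script left them, time stands still between calls to the robot, and variables do not carry over. Pictures are saved under pics/ and viewed, at most 10 in all, crops included, and the job is handed in when it is done.

```bash
mkdir -p pics; cat > h.py <<'E'
import numpy as np, cv2
from cell import robot, grip, kin, viewer
from scipy.spatial.transform import Rotation as R
def cam2w(name,p):
    c=viewer.camera_info(name); return np.array(c["R"]).T@(np.array(p)-np.array(c["t"]))
def shot(name,fn=None):
    im=viewer.read_camera(name)
    if fn: cv2.imwrite(fn,im[:,:,::-1])
    return im
def pix2w(name,u,v,z):
    c=viewer.camera_info(name);K=np.array(c["camera_matrix"]);k1=c["k1"]
    d=np.array([(u-K[0,2])/K[0,0],(v-K[1,2])/K[1,1]]);s=d.copy()
    for _ in range(30): s=d/(1+k1*(s@s))
    Rm=np.array(c["R"]);o=-Rm.T@np.array(c["t"]);r=Rm.T@np.array([s[0],s[1],1])
    return o+r*(z-o[2])/r[2]
def w2pix(name,X):
    c=viewer.camera_info(name);K=np.array(c["camera_matrix"]);p=np.array(c["R"])@np.array(X)+np.array(c["t"])
    s=p[:2]/p[2];s=s*(1+c["k1"]*(s@s)); return K[0,0]*s[0]+K[0,2],K[1,1]*s[1]+K[1,2]
def rot(a): # tool down, closing axis (tool y) at world yaw a
    y=np.array([np.cos(a),np.sin(a),0]);z=np.array([0,0,-1.]);x=np.cross(y,z)
    return R.from_matrix(np.c_[x,y,z]).as_rotvec()
E
python3 - <<'E'
from h import *
a=shot("scene");b=shot("top")
cv2.imwrite("pics/a.png",a[:,:,::-1]);cv2.imwrite("pics/b.png",b[:,:,::-1])
for n in ["caddy","tray_seat","tray_handle","spice_jar","brown_jar","blue_tub","dish_soap","salt_shaker","coaster4","coaster0"]:
  for c in ["scene","top"]:
    for d in viewer.pinpoint(n,c)[:4]:
      w=cam2w(c,d["at"]);print(n,c,round(d["confidence"],2),w.round(0),np.round(w2pix(c,w)))
print(robot.observe()["tcp_rot"],robot.observe()["t"])
E
```

```text
caddy top 0.73 [566. 397.   0.] [226. 201.]
caddy top 0.62 [520. 225.  -0.] [281. 215.]
tray_seat top 0.69 [513. 354.  16.] [239. 217.]
tray_handle top 0.95 [444. 294.  34.] [258. 238.]
spice_jar scene 0.69 [520. 229.  -2.] [279. 231.]
spice_jar scene 0.66 [427. 176.  -2.] [280. 253.]
spice_jar scene 0.62 [524. 674.  -0.] [169. 194.]
spice_jar top 0.8 [423. 170.   2.] [299. 246.]
spice_jar top 0.75 [520. 225.  -1.] [281. 215.]
spice_jar top 0.71 [566. 396.  -1.] [226. 201.]
spice_jar top 0.51 [525. 667.  -3.] [140. 215.]
brown_jar top 0.55 [661. 485.  64.] [195. 166.]
blue_tub top 0.56 [510.  33.  -2.] [343. 218.]
blue_tub top 0.35 [659. 483.  69.] [195. 167.]
dish_soap scene 0.91 [ 558. -195.   -4.] [417. 268.]
dish_soap top 0.71 [519. 227.  -4.] [280. 216.]
dish_soap top 0.7 [534. 356.  34.] [238. 209.]
dish_soap top 0.62 [ 551. -192.   -5.] [414. 204.]
salt_shaker scene 0.72 [508. -89.  -2.] [375. 266.]
salt_shaker top 0.63 [505. -87.  -0.] [382. 219.]
coaster4 top 0.86 [536. 349.  40.] [240. 208.]
coaster4 top 0.45 [533. 356.  33.] [238. 209.]
coaster0 top 0.86 [536. 349.  40.] [240. 208.]
coaster0 top 0.45 [533. 356.  33.] [238. 209.]
[7.11424450e-01 3.05994507e+00 6.37712853e-06] 1.1
```

View pics/a.png

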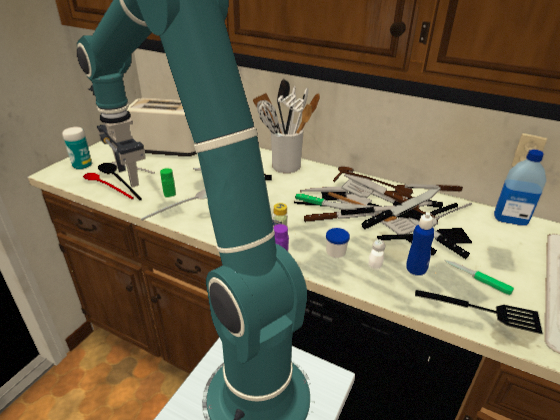

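View pics/b.png

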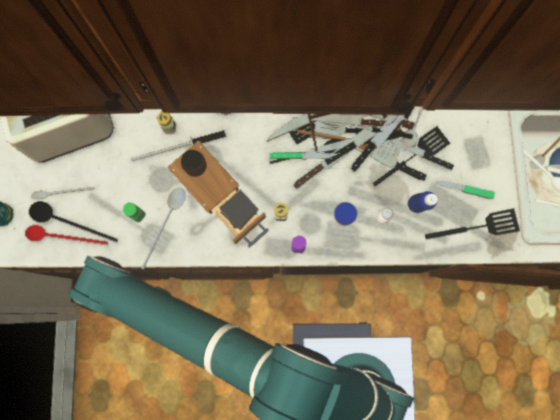

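Candidates for the spice jar, in top-view pixels:
- Yellow lid at (281,211), beside the tray's open side.
- Yellow lid at (165,120), at the back wall and far from the tray.
- Green at (133,210).
- Purple at (299,244).

The one at (281,211), world about (520,226), fits the description. I'll check it with the wrist camera from above.

```bash
python3 - <<'E'
from h import *
for a in (0.72,0.72+np.pi):
  for p in ([480,300,330],[440,290,330]):
    print(a,p,kin.ik(p,rot(a)))
q=[kin.ik([450,270,330],rot(a)) for a in (0.72,0.72+np.pi)]
q=[x for x in q if x is not None]; q=min(q,key=lambda x:abs(x[6]))
robot.goto_joints(q)
print(viewer.camera_info("wrist"),robot.observe()["tcp_pos"],robot.observe()["t"])
im=shot("wrist");cv2.imwrite("pics/c.png",cv2.resize(im[:,:,::-1],(784,588)))
for n in ["caddy","tray_seat","tray_handle","spice_jar","brown_jar","coaster4"]:
    for d in viewer.pinpoint(n,"wrist")[:3]:
      w=cam2w("wrist",d["at"]);print(n,round(d["confidence"],2),w.round(0),np.round(w2pix("wrist",w)))
E
```

```text
0.72 [480, 300, 330] [-0.76727557  0.22429701  0.17962083  1.68194972 -0.04204009  1.23910972
  0.14163562]
0.72 [440, 290, 330] [-0.80303429  0.1511817   0.17748995  1.76958965 -0.02828532  1.2232893
  0.10210771]
3.861592653589793 [480, 300, 330] [-1.59439286  0.48555891  1.36696669  1.72545876 -0.48882004  1.33914623
 -2.55327426]
3.861592653589793 [440, 290, 330] [-1.7292697   0.3526208   1.38257375  1.81331565 -0.36214469  1.27855121
 -2.67159313]
{'camera_matrix': array([[325.60085794,   0.        , 284.91902222],
       [  0.        , 325.60085794, 218.96214627],
       [  0.        ,   0.        ,   1.        ]]), 'k1': 0.00871455945861904, 'R': array([[ 0.74967653,  0.66180218, -0.0017247 ],
       [ 0.63855981, -0.72265849,  0.2645866 ],
       [ 0.17385762, -0.19945569, -0.96436039]]), 't': array([-515.57395065, -150.18100098,  476.90636146])} [449.15493045 271.58894471 329.38133554] 2.4917
caddy 0.7 [565. 399.  -3.] [398. 167.]
caddy 0.49 [445. 294.  37.] [294. 170.]
tray_handle 0.8 [445. 293.  38.] [294. 170.]
spice_jar 0.92 [419. 175.  -0.] [231. 212.]
spice_jar 0.6 [520. 222.   0.] [298. 232.]
brown_jar 0.69 [658. 481.  63.] [508. 172.]
coaster4 0.8 [537. 351.  38.] [369. 182.]
```

View pics/c.png

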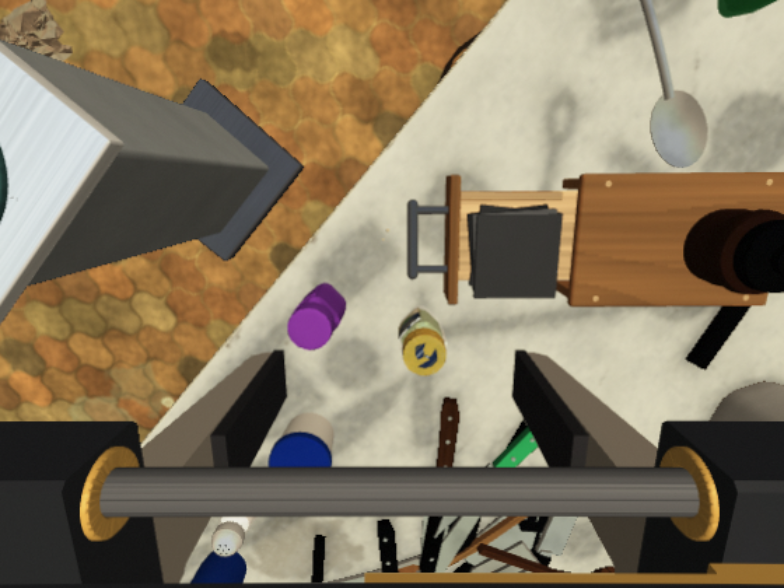

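The wrist view (784 px wide) shows:
- The yellow-lidded jar at (423,350), just right of the tray.
- The purple look-alike at (315,318).
- The handle at (412,240) and the front panel at (453,240).
- The skewed stack at (515,250) and the box mouth at about x = 572.

That confirms the choice, so I'll move the jar to the bare worktop near (505,140) and measure the box edges.

```bash
python3 - <<'E'
from h import *
o=robot.observe();print(o["tcp_pos"])
for n,u,v,z in [("panelFL",447,176,56),("panelFR",449,303,56),("boxL",580,173,68),("boxR",571,306,68),("boxR2",770,305,68),("hL",412,203,40),("hR",412,276,40)]:
    print(n,pix2w("wrist",u/1.4,v/1.4,z).round(1))
print("dest px",np.array(w2pix("wrist",[505,140,0]))*1.4)
j=np.array([520,224.]);r=rot(.718)
grip(0.75,15)
robot.movep([*j,190],r)
robot.servo_line([*j,56]);robot.hold(.1)
print(robot.observe()["tcp_pos"],robot.observe()["contact_force"])
grip(0,15);print(robot.observe()["grip_width"],robot.observe()["grip_force"])
robot.servo_line([*j,80]);robot.servo_line([505,140,80]);robot.servo_line([505,140,57.5],feed=60)
robot.hold(.2);o=robot.observe();print(o["tcp_pos"],o["contact_force"])
grip(0.75);robot.servo_line([505,140,200])
print(robot.observe()["t"])
shot("wrist")
for d in viewer.pinpoint("spice_jar","wrist")[:3]: print(d["confidence"],cam2w("wrist",d["at"]).round())
E
```

```text
[449.75944889 270.45916241 329.68610444]
panelFL [430.4 359.5  56. ]
panelFR [515.5 271.   56. ]
boxL [518.3 439.9  68. ]
boxR [604.  349.1  68. ]
boxR2 [748.1 477.1  68. ]
hL [423.  319.4  40. ]
hR [471.7 264.9  40. ]
dest px [361.59284668 365.75855216]
[520.76496253 224.44907604  57.14722968] [0.53424044 0.46688174 0.15002252]
0.5194184902784929 15.005158610715341
[504.88787832 139.96845632  57.37107326] [ 0.06083406 -0.42006897 -0.95038072]
8.9917
0.61 [422. 174.  -0.]
0.55 [506. 135.   0.]
```

```bash
python3 - <<'E'
from h import *
a=.73;ux=np.array([np.cos(a),np.sin(a)]);r=rot(a)
h=np.array([446,293.]);p=h-3*ux
grip(0.33,25)
robot.movep([*p,150],r);robot.hold(.1)
robot.servo_line([*p,20],feed=80);robot.hold(.1)
o=robot.observe();print(o["tcp_pos"],o["contact_force"])
grip(0,25);robot.hold(.1);o=robot.observe();print(o["grip_width"],o["tcp_pos"],o["contact_force"])
f0=np.array(o["contact_force"])
d=0
for s in [25]+[5]*12:
    d+=s;robot.servo_line([*(p-d*ux),20],feed=60);robot.hold(.08)
    o=robot.observe();f=np.array(o["contact_force"])-f0
    print(d,np.round(o["tcp_pos"],1),f.round(1))
    if d>30 and f[:2]@ux>14: break
print(o["t"])
E
```

```text
[444.01076114 291.20050279  20.39936527] [-0.00689561  0.64126987  0.45946559]
0.11085809757712949 [444.33238435 291.51056114  20.29040672] [ 2.27454638  2.56996643 -0.23870329]
25 [423.6 273.   20.2] [-3.2 -4.1  9.5]
30 [420.6 270.3  20.2] [-2.1 -2.5  7.9]
35 [417.  267.1  20.2] [-1.9 -2.5  7.5]
40 [413.1 263.6  20.2] [-2.1 -1.7  5.5]
45 [409.4 260.3  20.2] [-2.3 -1.3  7.6]
50 [407.9 258.9  20.3] [ 2.9  3.3 -1.6]
55 [407.9 258.9  20.4] [ 10.9  10.9 -17.1]
15.6917
```

```bash
python3 - <<'E'
from h import *
a=.73;ux=np.array([np.cos(a),np.sin(a)]);r=rot(a)
p=np.array([408,259.])
robot.servo_line([*p,20]);robot.hold(.1)
grip(0.33);robot.hold(.1)
o=robot.observe();print(o["grip_width"],o["contact_force"],o["tcp_pos"])
robot.servo_line([*(p-3*ux),20],feed=40)
robot.servo_line([*(p-3*ux),140])
robot.movep([503,284,170],r);robot.hold(.2)
im=shot("wrist");cv2.imwrite("pics/d.png",cv2.resize(im[:,:,::-1],(784,588),interpolation=cv2.INTER_CUBIC))
for n in ["tray_seat","tray_handle","coaster4","coaster0","spice_jar"]:
    for d in viewer.pinpoint(n,"wrist")[:3]: print(n,round(d["confidence"],2),cam2w("wrist",d["at"]).round(1))
print(robot.observe()["t"],robot.observe()["tcp_pos"])
# predicted features for the seat from handle
u=ux;v=np.array([-u[1],u[0]]);h0=np.array([408,259.])
for nm,x,y,z in [("panelFL",-52,66,56),("panelFR",-52,-60,56),("panelBL",-42,66,56),("panelBR",-42,-60,56),("fenceIn0",-42,42,46),("fenceIn1",58,42,46),("sqBR",42,-42,47),("boxL",123,66,68),("boxR",123,-60,68)]:
    w=h0+87*u+x*u+y*v;print(nm,(np.array(w2pix("wrist",[*w,z]))*1.4).round())
E
```

```text
0.3325198976083835 [-0.13536497 -0.05626086  0.24809002] [407.77978825 258.79035794  19.85851948]
tray_handle 0.82 [409.  258.7  37.3]
coaster4 0.56 [497.8 318.1  39.6]
coaster0 0.56 [498.  318.1  39.6]
spice_jar 0.85 [506.1 134.9  -0.8]
spice_jar 0.72 [421.6 173.9   0. ]
18.825 [502.77193394 284.04091333 170.11312554]
panelFL [309. 117.]
panelFR [319. 325.]
panelBL [326. 117.]
panelBR [335. 325.]
fenceIn0 [331. 162.]
fenceIn1 [494. 162.]
sqBR [463. 295.]
boxL [622. 114.]
boxR [596. 331.]
```

View pics/d.png

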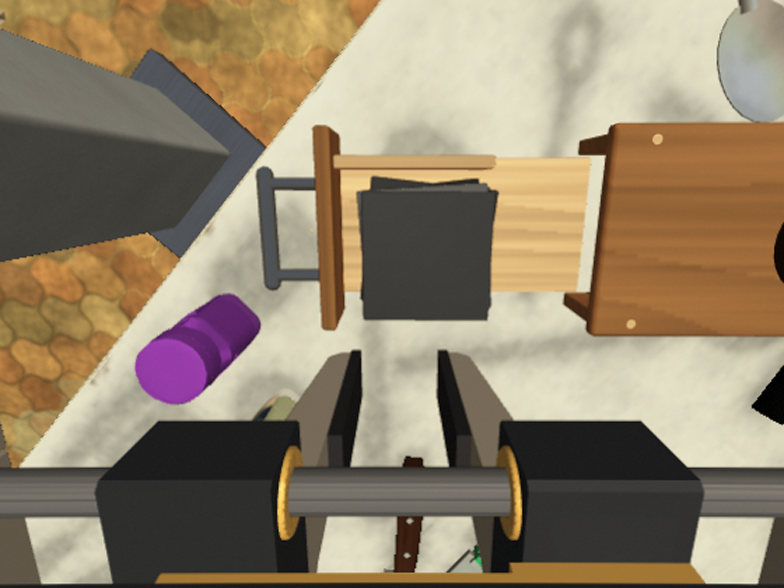

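The picture confirms the tray is at its stop. The panel top runs from (315,125) to (323,328), the fence's inner edge is at row 168 and ends at column 494, and the stack's rear right corner is at (490,318). The stack is therefore about 18 mm off in x and 14 mm off in y. Next I push with two spread fingers, stopping on force, from the rear first and then from the right.

```bash
cat > push.py <<'E'
from h import *
a=.73;ux=np.array([np.cos(a),np.sin(a)]);uy=np.array([-ux[1],ux[0]])
seat=np.array([408,259.])+87*ux-2.5*uy
def W(x,y): return seat+x*ux+y*uy
def yaw(b):
    c=[(kin.ik([*W(60,-30),190],rot(b+k)),b+k) for k in (0,np.pi)]
    c=[t for t in c if t[0] is not None]; return rot(min(c,key=lambda t:abs(t[0][6]))[1])
def push(kind,z=14.5,fmax=14,start=None,adv=None,off=None):
    """kind 'x': push toward -x from the rear; 'y': toward +y from the right; start/adv: face distances from seat"""
    r=yaw(a+np.pi/2 if kind=='x' else a)
    P=(lambda s:W(s+10,off)) if kind=='x' else (lambda s:W(off,-s-10))
    n=ux if kind=='x' else -uy     # reaction direction on the tool
    robot.movep([*P(start),170],r);robot.servo_line([*P(start),40],feed=120)
    robot.servo_line([*P(start),z],feed=40);robot.hold(.1)
    o=robot.observe();f0=np.array(o["contact_force"]);print("down",np.round(o["tcp_pos"],1),f0.round(1))
    s=start;log=[]
    while s>adv:
        s-=2;robot.servo_line([*P(s),z],feed=25);o=robot.observe()
        f=(np.array(o["contact_force"])-f0);face=(np.array(o["tcp_pos"])[:2]-seat)@n-10
        log.append((s,round(face,1),round(f[:2]@n,1),round(f[2],1)))
        if f[:2]@n>fmax: break
    robot.hold(.2);o=robot.observe();face=(np.array(o["tcp_pos"])[:2]-seat)@n-10
    print(kind,log,"final",round(face,1))
    robot.servo_line([*P(s+8),z],feed=40)
    robot.servo_line([*P(start),z],feed=120);robot.servo_line([*P(start),140],feed=200)
    print("t",robot.observe()["t"])
E
python3 - <<'E'
from push import *
grip(0.435)
push('x',start=72,adv=34,off=-5)
push('y',start=66,adv=34,off=0)
robot.movep([503,284,170],yaw(a));robot.hold(.1)
im=shot("wrist");cv2.imwrite("pics/e.png",cv2.resize(im[:,:,::-1],(784,588),interpolation=cv2.INTER_CUBIC))
E
```

```text
down [539.1 366.2  14.8] [-0.6  0.3  0.3]
x [(70, np.float64(69.9), np.float64(0.9), np.float64(-1.0)), (68, np.float64(67.9), np.float64(1.2), np.float64(0.0)), (66, np.float64(65.9), np.float64(0.7), np.float64(-1.3)), (64, np.float64(63.9), np.float64(0.3), np.float64(0.5)), (62, np.float64(62.3), np.float64(1.5), np.float64(-0.8)), (60, np.float64(60.1), np.float64(2.1), np.float64(-0.9)), (58, np.float64(58.1), np.float64(1.8), np.float64(-0.3)), (56, np.float64(56.0), np.float64(2.0), np.float64(-0.3)), (54, np.float64(53.9), np.float64(2.5), np.float64(-0.2)), (52, np.float64(51.9), np.float64(2.7), np.float64(0.6)), (50, np.float64(49.9), np.float64(2.5), np.float64(1.3)), (48, np.float64(48.7), np.float64(5.6), np.float64(-1.2)), (46, np.float64(47.8), np.float64(7.9), np.float64(-3.5)), (44, np.float64(47.5), np.float64(10.6), np.float64(-2.5)), (42, np.float64(47.2), np.float64(13.5), np.float64(-2.3)), (40, np.float64(47.0), np.float64(16.9), np.float64(-1.5))] final 47.0
t 28.2917
down [525.4 258.7  14.7] [0.2 0.  0.1]
y [(64, np.float64(63.7), np.float64(-0.1), np.float64(-0.5)), (62, np.float64(61.7), np.float64(0.2), np.float64(0.6)), (60, np.float64(59.8), np.float64(0.2), np.float64(0.5)), (58, np.float64(58.0), np.float64(-0.2), np.float64(0.3)), (56, np.float64(56.3), np.float64(2.3), np.float64(0.4)), (54, np.float64(54.2), np.float64(3.0), np.float64(0.8)), (52, np.float64(52.1), np.float64(3.8), np.float64(-0.0)), (50, np.float64(50.3), np.float64(4.2), np.float64(-0.1)), (48, np.float64(48.1), np.float64(4.2), np.float64(0.2)), (46, np.float64(46.3), np.float64(4.7), np.float64(-1.0)), (44, np.float64(45.8), np.float64(7.9), np.float64(0.1)), (42, np.float64(45.6), np.float64(11.5), np.float64(-1.7)), (40, np.float64(45.3), np.float64(15.2), np.float64(-2.2))] final 45.3
t 36.6333
```

View pics/e.png

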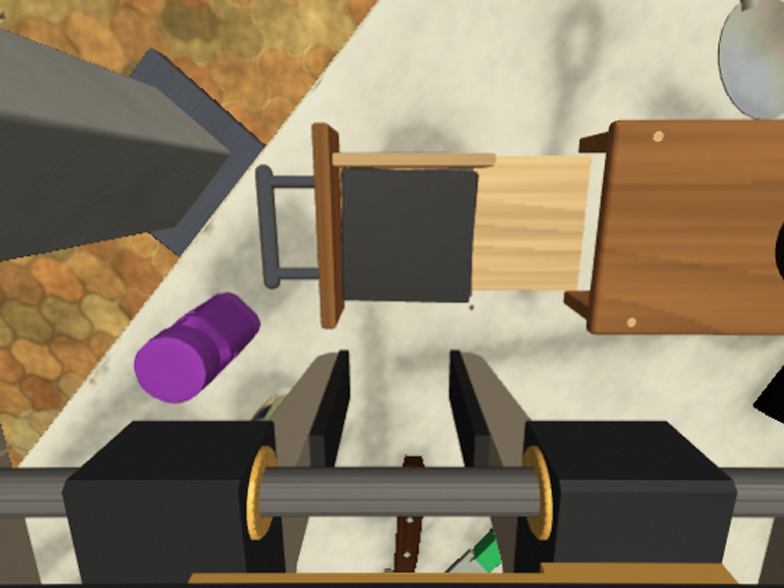

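The stack is nearly square: it runs from column 342 to 478, with its top edge at row 168 on the left and 172 on the right. That leaves about 2 mm of gap at the rear of the fence. I'll do a second, firmer and quicker round.

```bash
sed -i 's/feed=25/feed=50/; s/\[\*P(start),40\],feed=120/[*P(start),30],feed=200/; s/P(start),170\]/P(start),110]/; s/P(start),140\],feed=200/P(start),110],feed=250/; s/s-=2/s-=3/' push.py
python3 - <<'E'
from push import *
push('y',start=54,adv=30,off=5,fmax=24)
push('x',start=56,adv=30,off=-1,fmax=24)
robot.movep([503,284,170],yaw(a));robot.hold(.1)
im=shot("wrist");cv2.imwrite("pics/f.png",cv2.resize(im[100:240,210:370,::-1],(800,700))[:600])
print(robot.observe()["t"])
E
```

```text
down [521.  270.8  14.6] [-0.6  0.1 -0.5]
y [(51, np.float64(50.6), np.float64(0.3), np.float64(0.5)), (48, np.float64(47.7), np.float64(1.3), np.float64(0.9)), (45, np.float64(45.5), np.float64(1.9), np.float64(0.0)), (42, np.float64(45.1), np.float64(7.7), np.float64(-0.1)), (39, np.float64(44.9), np.float64(13.0), np.float64(-1.3)), (36, np.float64(44.6), np.float64(18.5), np.float64(-2.2)), (33, np.float64(44.4), np.float64(22.4), np.float64(-1.7)), (30, np.float64(44.1), np.float64(28.5), np.float64(-1.4))] final 44.1
t 42.0
down [524.5 358.5  14.6] [-0.2  0.3  0. ]
x [(53, np.float64(52.8), np.float64(-0.1), np.float64(0.8)), (50, np.float64(49.9), np.float64(-0.0), np.float64(-0.2)), (47, np.float64(47.3), np.float64(1.3), np.float64(0.1)), (44, np.float64(44.4), np.float64(3.3), np.float64(0.1)), (41, np.float64(43.1), np.float64(7.4), np.float64(-2.7)), (38, np.float64(42.8), np.float64(11.0), np.float64(-2.9)), (35, np.float64(42.6), np.float64(16.2), np.float64(-2.4)), (32, np.float64(42.5), np.float64(20.2), np.float64(-1.5)), (29, np.float64(42.4), np.float64(25.4), np.float64(-2.2))] final 42.4
t 48.1417
49.575
```

View pics/f.png

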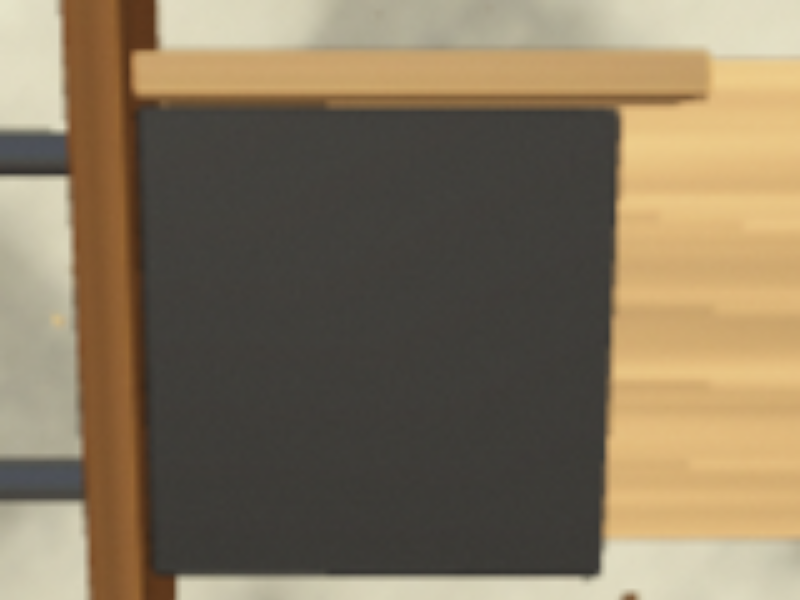

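The stack is flush with the panel: its left edge runs columns 138–150, parallel to the panel. About 1.5 mm remains at the fence (rows 97 to 108). One short, gentle push toward the fence should settle that.

```bash
python3 - <<'E'
from push import *
push('y',start=49,adv=34,off=2,fmax=14)
im=shot("wrist");cv2.imwrite("pics/g.png",cv2.resize(im[60:270,180:460,::-1],(800,600)))
for d in viewer.pinpoint("tray_handle","wrist")[:1]: print(cam2w("wrist",d["at"]))
E
```

```text
down [515.4 272.5  14.6] [-0.3 -0.2 -0.1]
y [(46, np.float64(45.6), np.float64(-0.1), np.float64(0.6)), (43, np.float64(43.6), np.float64(2.4), np.float64(1.4)), (40, np.float64(43.1), np.float64(7.6), np.float64(0.3)), (37, np.float64(43.1), np.float64(13.2), np.float64(-2.2)), (34, np.float64(43.0), np.float64(19.4), np.float64(-2.2))] final 43.0
t 53.7
[402.46706745 256.91824194  36.75762022]
```

View pics/g.png

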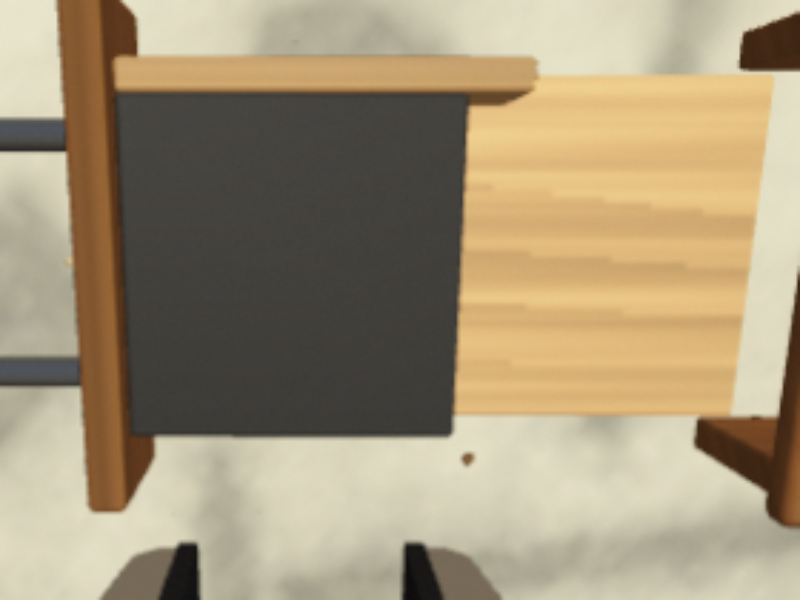

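The stack is now flush on both sides: its top edge meets the fence at row 93 and its left edge meets the panel. Next I close the tray by pushing the bar with shut fingers, slowing toward the end.

```bash
python3 - <<'E'
from push import *
r=yaw(a);z=24
grip(0)
robot.movep([*W(-130,0),110],r);robot.servo_line([*W(-130,0),z],feed=150)
robot.servo_line([*W(-112,0),z],feed=60);robot.servo_line([*W(30,0),z],feed=75);
f0=robot.observe();print(f0["t"],f0["contact_force"])
s=30
while s<75:
    s+=5;robot.servo_line([*W(s,0),z],feed=30);o=robot.observe();f=np.array(o["contact_force"])[:2]@ux
    print(s,round((o["tcp_pos"][:2]-seat)@ux,1),round(f,1))
    if f<-16 or o["t"]>66.5: break
robot.servo_line([*W(s-25,0),z],feed=100)
robot.servo_line([*W(s-25,0),150],feed=250)
print(robot.observe()["t"],robot.observe()["contact_force"])
E
```

```text
58.35 [-0.80595917 -1.77396592 -0.20517609]
35 35.7 -0.7
40 40.8 -1.3
45 45.7 -1.0
50 50.6 -1.1
55 55.6 -1.5
60 58.8 -5.6
65 58.9 -18.1
61.6167 [ 0.15721021  0.33247461 -0.49079694]
```

```bash
python3 - <<'E'
from push import *
im=shot("wrist");cv2.imwrite("pics/i.png",im[:,:,::-1])
print([cam2w("wrist",d["at"]).round() for d in viewer.pinpoint("tray_handle","wrist")[:1]], "expect",W(78,0))
E
```

```text
[array([526., 367.,  37.])] expect [532.62095047 367.17055377]
```

View pics/i.png

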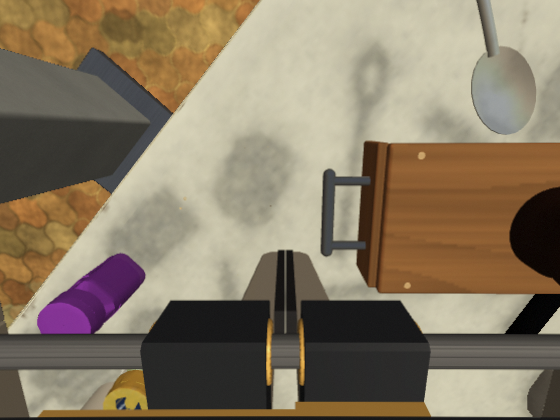

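The panel sits tight against the box mouth (column 380), and the handle has travelled 165 mm from its stop. I'm handing the job in.

```bash
python3 -c "
from h import *
print(robot.job_done())"
```

```text
the job is handed in; nothing more can be done
None
```

I handed the job in at about 62 s of the 72 s allowed, with no verdict returned: the tray is home, the coasters were flush with panel and fence in the last picture before closing, and the spice jar is moved to about (505, 138) mm; I did not re-check the coasters after closing or measure the other items again.

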